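# Load the capacitor carrier and close it with the straightedge

## Robot

A 6-joint arm with a two-finger parallel gripper is mounted at the origin on the work surface. World frame = base frame: x ahead of the robot, y to its left, z up, the work surface at z = 0. Lengths are in m, angles in degrees, forces in N, time in s.
With the tool pointing down it reaches from about 0.3 to 0.775 m from the base axis. Payload 14.6 kg.
Tool frame: the origin (TCP) lies at the very end of the fingers, on their centre line; the grasp point (between the pads) lies 19 mm behind it (env.tcp_to_grasp is the distance from the TCP to the grasp point, in m); z points along the fingers, y is the direction in which the jaws open and shut (so a half turn about z gives the same grasp; the last joint's range is limited). The gripper opens to 94 mm and grips with 3 to 60 N. Pads are 16 mm wide; open, the fingers measure 119 mm over their backs; the gripper's body (75 mm by 177 mm) begins 78 mm behind the grasp point.
Start: joints at [66.2, 17.183, 87.147, -0, 75.671, -3.816], TCP at [0.188, 0.517, 0.205] pointing down, gripper open.
Joint ranges: [-173.82, 173.82], [-45.26, 126.66], [13.44, 144.39], [-59.66, 239.66], [0, 175.72], [-146.38, 146.38]. Speed limits (degrees/s): [127.2, 127.2, 147.25, 180, 180, 180].

## Interface

Orientations are given as [roll, pitch, yaw] about the fixed x, y, z axes, in that order (R = Rz(yaw) Ry(pitch) Rx(roll)).
In Python, from station import env gives the robot as it stands.
- The arm moves only by the shell command python3 -m creep 'ROWS' [OPENING] [FORCE]. ROWS is text: rows parted by semicolons, each of 4 numbers parted by spaces: the shift along the tool's x, y, z in mm, then the turn about the tool's z in degrees. A call has exactly 10 rows; each row shifts and turns the commanded pose from where the row before left it, along the tool's axes as they then stand; what a row does not reach is not made up. A row lasts 1/8 s, in which the tool goes at most 62.5 mm and 10.7 degrees, less where a joint would pass 70% of its speed; a pose out of reach is approached as far as the arm can. A call with a gripper value outside its range is refused whole. OPENING is the closure, from 0 (fully open) to 1 (shut), set as the call begins (- or left out, the last holds). The fingers move at their own pace and stop on an object; FORCE is the grip in N (left out, the last holds). Time passes only in rows, so rows that do not move let the fingers close, or fill a call up. It gives the time, the measured TCP pose, the force and the opening at its end, in the units of the state.
- env.get_state(): the state, without advancing time (a new reading comes with each control period).
- env.read_camera(name): name is "scene" or "top" or "wrist"; returns a dict with "img" (480x640x3 uint8, red, green, blue), "depth" (480x640 float32, m along the optical axis (not along the pixel's ray), 0 where there is no reading), "intrinsics" (3x3 intrinsics, pixels), "R" (3x3) and "t" (3): a world point X has camera coordinates R X + t. Camera axes: x right, y down, z forward; pixel columns grow to the right and rows downward; lengths in m; the calibration is good to about 2 mm. A picture is of the moment at which its call begins.
- env.close_job(): hands the job in, once; it reports no verdict.
Trained networks look in the newest picture that a camera, given by its name, has taken for a name from the list of things; names that differ only in an ending like _2 or _b are one class to them, and where a whole thing is asked for, a point or a joint stands for the part that bears it (a point fixed in the world has none). Each returns a list of dicts, best first, with "score" (0 to 1); they miss things now and then, are a little off and sometimes report something else, mostly with a low value. They report only what shows in the picture. A call takes as long as a camera call. They do not tell look-alikes from the thing itself.
- env.recognise(camera, name): "centre" ([x, y, z] in m, in the coordinates of the camera as it stood for that picture, good to about 4 mm: the middle of the surface that is visible of it).
- env.spot_point(camera, name): "centre" ([x, y, z] in m, in the coordinates of the camera as it stood for that picture, good to about 4 mm: a listed point, or the origin of a listed thing).
The state is a dict: "clock": time; "q": joint angles; "qvel": joint speeds; "joint_efforts": joint torques, N m; "ee_pos": TCP position; "ee_rot": TCP orientation; "force": force on the tool from outside, world axes, zero at the start; "torque": the same for the moment, N m; "gripper_width": finger opening in m.
Only numpy, scipy, OpenCV 4.12 (cv2) and the standard library are available. Lean on these libraries where they do the work, as an engineer would, in place of code of your own. Each camera call takes 0.05 s, during which the arm holds its last target. There are 200 camera calls.

## Task

Take the can capacitors one by one from the low end of the sloped feed track, letting the next roll down to the stop each time, and lay every one of them, with any stray can that lies on the bench, in a cradle of its own in the grey carrier tray, crosswise to the row and about centred on the ribs. Once all of them lie in the tray, lift the straightedge off its hooks, stand it on the bench upright, and lay it flush against the tray's open front edge, about centred, to close the tray. Do not disturb the meter, the bottle or the screwdriver.

Things in the scene. Friction and masses are not known exactly. Their poses are not given: they have to be found in the camera images.
- track: Fixed feed track: aluminium strip 44 mm wide (the 60 mm cans overhang it both sides) rising at 20 deg along +x, ending 210 mm along, about 145 mm up. Origin on the bench below point track_end; y across, z up. Touching cans roll down -x. Clear side guides (65 mm apart, 11 mm high) start 28 mm uphill of track_end; the ends of the end can are free. After each removal the rest roll down in about 1 s.
- track_end (a point): Centre of the end can's place at the low end of the track, 83.1 mm above the bench, axes as the track's (can axis along y). The orange stop, 40 mm wide and 24 mm high above the strip, touches the can on its -x side.
- tray: Grey tray fixed to the bench: base 15 mm thick, 216 mm wide (y), x = -60 (open front, towards the robot) to +82 mm; back wall from x = 76 mm, top 45 mm above the bench. Origin on the bench, z up. Five cradles at x = 0, y = -84, -42, 0, 42, 84 mm between white ribs 5 mm thick, 12 mm high, 38 mm long in x. A can lies in one with its axis along x, centre 33 mm above the bench.
- tray_front (a point): Middle of the tray's upright front face (216 mm wide, 15 mm high from the bench), 7.5 mm above the bench, axes as the tray's: the face looks along -x.
- bar_grip (a point): Centre of the straightedge's red grip block: 50 mm long (y), 22 mm wide (x), 32 mm high (z), round the middle of the crossbar of a wire bail (8 mm wire along y, uprights at y = -78 and 78 mm), 78 mm above the underside of the steel bar and central over it. Whole straightedge about 0.45 kg. At the start it hangs level by the crossbar from the two hooks.
- bar_base (a point): Centre of the straightedge's steel bar, 200 mm (y) x 40 mm (x) x 18 mm (z), 69 mm below the grip's centre; 9 mm above the bench when it stands there. The long faces, either of which may lie flush, are at x = -20 and 20 mm; z points up to the grip.
- hooks (a point): Midpoint between the lowest points (wire axis) of the two yellow hooks of the fixed stand, 192 mm above the bench; hooks at y = -52 and 52 mm, 8 mm wire. Behind (+x) they slope up to posts 72 mm away, tops 210 mm above the bench; in front (-x, roughly to the robot) they turn up to tips 14 mm ahead, 26 mm above this point. The bar comes off by a lift of 28 mm or more, then along -x.
- can1 (a point): Centre of a can capacitor, 36 mm diameter, 60 mm long (along its y), 90 g, blue with one aluminium and one black end. Cans 1 to 3 and often can 4 wait in the track; often can 5 lies stray on the bench (centre 18 mm up). 16 fine flats keep it from rolling on a level surface. Grip it from above by its flat ends (60 mm).
- can2 (a point): Centre of a can capacitor, 36 mm diameter, 60 mm long (along its y), 90 g, blue with one aluminium and one black end. Cans 1 to 3 and often can 4 wait in the track; often can 5 lies stray on the bench (centre 18 mm up). 16 fine flats keep it from rolling on a level surface. Grip it from above by its flat ends (60 mm).
- can3 (a point): Centre of a can capacitor, 36 mm diameter, 60 mm long (along its y), 90 g, blue with one aluminium and one black end. Cans 1 to 3 and often can 4 wait in the track; often can 5 lies stray on the bench (centre 18 mm up). 16 fine flats keep it from rolling on a level surface. Grip it from above by its flat ends (60 mm).
- can4 (a point): Centre of a can capacitor, 36 mm diameter, 60 mm long (along its y), 90 g, blue with one aluminium and one black end. Cans 1 to 3 and often can 4 wait in the track; often can 5 lies stray on the bench (centre 18 mm up). 16 fine flats keep it from rolling on a level surface. Grip it from above by its flat ends (60 mm).
- can5 (a point): Centre of a can capacitor, 36 mm diameter, 60 mm long (along its y), 90 g, blue with one aluminium and one black end. Cans 1 to 3 and often can 4 wait in the track; often can 5 lies stray on the bench (centre 18 mm up). 16 fine flats keep it from rolling on a level surface. Grip it from above by its flat ends (60 mm).
- meter: Bystander: yellow handheld meter 130 x 75 x 34 mm lying on the bench; origin under its centre.
- flux: Bystander, not always there: white bottle with a red cap, 48 mm diameter, 110 mm high, standing on the bench; origin under its centre.
- driver: Bystander: screwdriver lying on the bench, about 200 mm long; origin on the bench side of its length.
Not all that is in view belongs to the job. What is shaped like the part that bears can4 but brown or turquoise is not meant.

How it is judged (in metres and radians):
On the way, in this order (a step that is already met when the one before it is completed fails the run):
1. all capacitors that are present lie in cradles of the tray (x of can1 in the frame of tray between -0.012 and 0.012 m and y of can1 in the frame of tray between -0.1 and 0.1 m and z of can1 in the frame of tray between 0.028 and 0.039 m and angle between the y axis of each of can1, can2, can3, can4, can5 and the x axis of tray, either way round below 0.12 rad and x of can2 in the frame of tray between -0.012 and 0.012 m and y of can2 in the frame of tray between -0.1 and 0.1 m and z of can2 in the frame of tray between 0.028 and 0.039 m and x of can3 in the frame of tray between -0.012 and 0.012 m and y of can3 in the frame of tray between -0.1 and 0.1 m and z of can3 in the frame of tray between 0.028 and 0.039 m and x of can4 in the frame of tray between -0.012 and 0.012 m and y of can4 in the frame of tray between -0.1 and 0.1 m and z of can4 in the frame of tray between 0.028 and 0.039 m and x of can5 in the frame of tray between -0.012 and 0.012 m and y of can5 in the frame of tray between -0.1 and 0.1 m and z of can5 in the frame of tray between 0.028 and 0.039 m), for 0.2 s.
2. the straightedge is in the gripper, off the hooks and over 6 cm away from them (distance between bar_grip and hooks above 0.06 m and contact force between the fingers and barbody above 0.5 N), for 0.2 s.
At the end, for the whole second after the job is handed in: Every can present lies in a cradle (within 12 mm of the ribs' middle, axis within 7 degrees of front-to-back); the straightedge stands upright on the bench against the tray's front face (gap under 3 mm, within 1.7 degrees, centred within 20 mm); all at rest (all of step 1 and x of bar_base in the frame of tray_front between -0.023 and -0.018 m and angle between the x axis of bar_base and the x axis of tray, either way round below 0.03 rad and y of bar_base in the frame of tray_front between -0.02 and 0.02 m and height (world z) of bar_base below 0.013 m and angle between bar_base's own z axis and vertical below 0.05 rad and linear speed of each of barbody, canbody1, canbody2, canbody3, canbody4, canbody5 below 0.02 m/s); the robot touches nothing.
It fails at once if the meter is disturbed (moved over 30 mm) (distance of meter from where it was at the start of the episode above 0.03 m).
It fails at once if the bottle is disturbed (moved over 30 mm) (distance of flux from where it was at the start of the episode above 0.03 m).
It fails at once if the screwdriver is disturbed (moved over 30 mm) (distance of driver from where it was at the start of the episode above 0.03 m).
Of canbody4, canbody5, flux only 1 to 3 are there at a start; the rules pass over those that are not, and their reading is None.
At some moment in a run one of barbody may be knocked a few centimetres aside while the robot is not near it.
Once in a run the grip may slacken for a moment while it holds something.
It also fails if it takes over 210 s, if anything falls off the work surface, if the arm or the gripper's body presses on something with over 40 N, if the wrist force passes 120 N, or if a joint passes its speed limit or range.

## Working session

There is one attempt and no reset: what is moved stays moved. The work goes in short steps, Python scripts to look and compute and a shell command to move; the robot and the scene stay as the last step left them, time stands still between calls to the robot, and variables do not carry over. Pictures are saved under pics/ and viewed, about 12 in all and at most 16, crops included, and the job is handed in when it is done.

```bash
ls; mkdir -p pics; cat > h.py <<'E'
import numpy as np, cv2
from station import env
from scipy.spatial.transform import Rotation as Ro
def snap(cam,fn=None):
    c=env.read_camera(cam); c['R']=np.array(c['R']);c['t']=np.array(c['t']);c['K']=np.array(c['intrinsics'])
    if fn: cv2.imwrite('pics/'+fn,c['img'][:,:,::-1])
    return c
def w(c,p): return c['R'].T@(np.array(p)-c['t'])
def pix(c,X):
    p=c['K']@(c['R']@np.array(X)+c['t']); return np.round(p[:2]/p[2])
def find(c,cam,names,n=3):
    for k in names:
        for f in ('spot_point',):
            for d in getattr(env,f)(cam,k)[:n]:
                X=w(c,d['centre']); print(cam,k,round(d['score'],2),np.round(X*1000),pix(c,X))
def cloud(c):
    v,u=np.mgrid[:480,:640]; z=c['depth']; K=c['K']
    P=np.stack([(u-K[0,2])/K[0,0]*z,(v-K[1,2])/K[1,1]*z,z],-1)
    return (P-c['t'])@c['R']
E
python3 - <<'E'
from h import *
for cam in('scene','top'):
    c=snap(cam,cam+'1.png')
    find(c,cam,['track','track_end','tray','tray_front','bar_grip','bar_base','hooks','can1','meter','flux','driver'],5 )
E
```

```text
pics
scene track 0.56 [496. 205.   3.] [389. 279.]
scene track 0.24 [368. 420.  -0.] [489. 277.]
scene track_end 0.77 [494. 202.  87.] [393. 263.]
scene tray 0.73 [568. -61.   1.] [281. 256.]
scene tray_front 0.68 [500. -58.  10.] [296. 234.]
scene bar_grip 0.98 [ 520. -332.  202.] [187. 150.]
scene bar_base 0.63 [ 523. -332.  135.] [193. 169.]
scene hooks 0.73 [ 517. -326.  193.] [191. 153.]
scene can1 0.95 [625. 368.  17.] [431. 354.]
scene can1 0.92 [560. 226. 110.] [391. 286.]
scene can1 0.84 [526. 213.  96.] [392. 274.]
scene can1 0.77 [494. 206.  86.] [394. 264.]
scene can1 0.66 [590. 239. 120.] [392. 298.]
scene meter 0.61 [369. 420.  -1.] [489. 277.]
scene flux 0.69 [733.  16.  -3.] [274. 325.]
scene driver 0.79 [ 365. -340.    2.] [234. 157.]
scene driver 0.68 [496. 205.  88.] [394. 264.]
top track_end 0.95 [495. 203.  83.] [254. 271.]
top tray 0.71 [566. -61.   0.] [365. 244.]
top tray 0.23 [495. 208.   2.] [257. 272.]
top tray_front 0.58 [508. -57.   8.] [364. 267.]
top bar_grip 0.91 [ 520. -330.  198.] [508. 255.]
top bar_grip 0.26 [589. 241. 120.] [235. 228.]
top bar_base 0.92 [ 520. -326.  134.] [493. 257.]
top bar_base 0.5 [ 520. -329.  199.] [507. 255.]
top hooks 0.6 [ 517. -331.  194.] [507. 257.]
top can1 0.92 [587. 236. 121.] [237. 229.]
top can1 0.84 [530. 217.  95.] [247. 255.]
top can1 0.83 [756. 144.  16.] [283. 168.]
top can1 0.82 [625. 370.  20.] [191. 220.]
top can1 0.78 [495. 204.  87.] [253. 271.]
top meter 0.8 [368. 419.   0.] [171. 324.]
top flux 0.66 [728.  17.   1.] [334. 180.]
top driver 0.74 [ 369. -335.    2.] [479. 324.]
```

View pics/scene1.png

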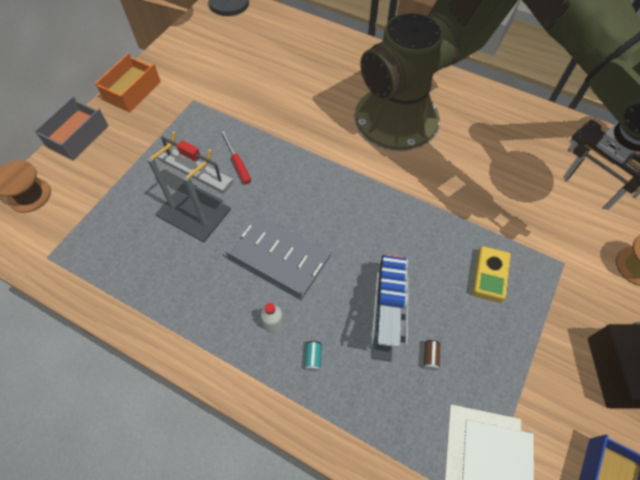

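View pics/top1.png

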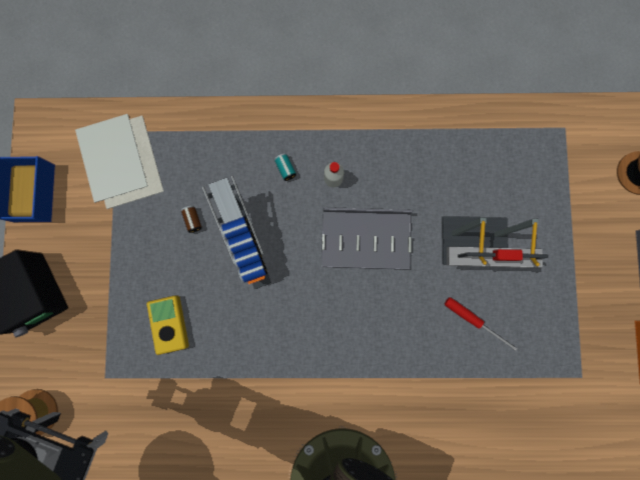

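Four blue cans are in the track (394,264 to 392,298 in the scene picture). The brown can (432,353) and the turquoise can (314,355) are decoys, so there is no stray to fetch. The bottle stands at (271,316).

```bash
cat >> h.py <<'E'
def plan(X,yaw_jaw):
    """X: world grasp-point target (m); yaw_jaw: world yaw of tool y (deg). prints turn then shift (tool axes after the turn)"""
    s=env.get_state(); R=Ro.from_euler('xyz',s['ee_rot'],degrees=True).as_matrix()
    y=R[:,1]; cur=np.degrees(np.arctan2(y[1],y[0])); d=-(yaw_jaw-cur); d=(d+90)%180-90
    R2=R@Ro.from_euler('z',d,degrees=True).as_matrix()
    T=np.array(X)+[0,0,-env.tcp_to_grasp]-np.array(s['ee_pos'])
    print('t',round(s['clock'],2),'ee',np.round(np.array(s['ee_pos'])*1000,1),np.round(s['ee_rot'],1),'q6',round(s['q'][5],1),'wid',round(s['gripper_width']*1000,1),'F',np.round(s['force'],1))
    print('  turn',round(d,1),'then shift',np.round(R2.T@T*1000,1))
E
python3 - <<'E'
from h import *
plan([.495,.204,.083+.12],110)
plan([.495,.204,.083+.12],20)
c=snap('wrist'); s=env.get_state()
R=Ro.from_euler('xyz',s['ee_rot'],degrees=True).as_matrix()
print(np.round(R.T@(-c['R'].T@c['t']-s['ee_pos'])*1000),np.round(R.T@c['R'].T,2).tolist(),c['K'][0,0])
t=snap('top');print(t['K'][0,0],-t['R'].T@t['t'])
E
```

```text
t 1.2 ee [188.  516.9 205.4] [-180.   -0.  160.] q6 -3.8 wid 94.2 F [ 0.2 -0.4 -0.4]
  turn -40.0 then shift [-181.5 -399.    21.2]
t 1.2 ee [188.  516.9 205.4] [-180.   -0.  160.] q6 -3.8 wid 94.2 F [ 0.2 -0.4 -0.4]
  turn 50.0 then shift [-399.   181.5   21.2]
[  77.   -1. -180.] [[-0.0, -0.97, -0.26], [1.0, -0.0, 0.0], [-0.0, -0.26, 0.97]] 340.4803718754699
441.0375595431033 [0.44739056 0.04212164 1.09488951]
```

```bash
python3 -m creep '0 0 0 -10;0 0 0 -10;0 0 0 -10;0 0 0 -10;-18 -40 0 0;-18 -40 0 0;-18 -40 0 0;-18 -40 0 0;-18 -40 0 0;-18 -40 0 0' 0 25
python3 -m creep '-18 -40 0 0;-18 -40 0 0;-18 -40 0 0;-18 -40 0 0;0 0 0 0;0 0 0 0;0 0 0 0;0 0 0 0;0 0 0 0;0 0 0 0'
python3 - <<'E'
from h import *
c=snap('wrist','w1.png'); find(c,'wrist',['track_end','can1'],5)
plan([.495,.204,.083],110)
E
```

```text
clock: 2.55
ee_pos: [0.3725, 0.3272, 0.2056]
ee_rot: [180.0, 0.0, -160.0]
force: [-0.3, -0.3, 0.5]
gripper_width: 0.0938
clock: 3.8
ee_pos: [0.4939, 0.2028, 0.2055]
ee_rot: [-180.0, 0.0, -160.0]
force: [0.3, 1.0, 0.1]
gripper_width: 0.0942
wrist can1 0.96 [589. 240. 124.] [321. 356.]
wrist can1 0.9 [495. 201.  82.] [316. 232.]
wrist can1 0.7 [632. 368.  16.] [405. 363.]
wrist can1 0.61 [529. 208. 100.] [310. 273.]
wrist can1 0.58 [753. 142.  19.] [204. 389.]
t 3.95 ee [494.  202.6 205.4] [-180.   -0. -160.] q6 -91.6 wid 93.8 F [ 0.3 -0.9  0.5]
  turn 0.0 then shift [ -1.4   0.9 141.2]
```

View pics/w1.png

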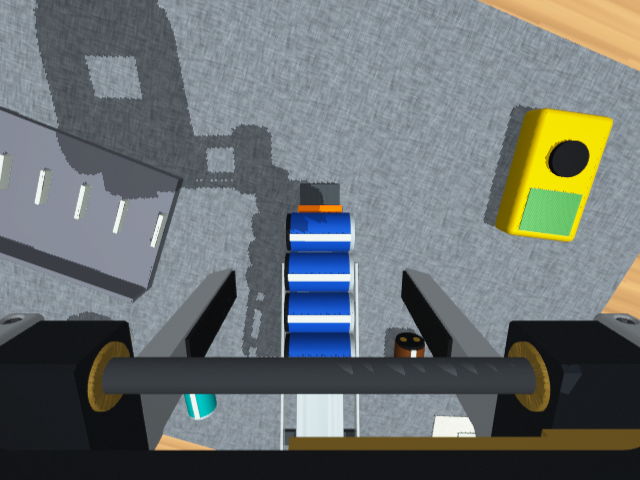

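Fingers straddle the end can (318,232) evenly, with the stop just downhill of it (320,209). I'll refine the can and tray geometry from colour plus depth.

```bash
cat >> h.py <<'E'
def blue(c):
    h=cv2.cvtColor(c['img'],cv2.COLOR_RGB2HSV); return cv2.inRange(h,(108,120,50),(125,255,255))>0
def tray(c):
    """tray yaw from white ribs at top z=27mm"""
    h=cv2.cvtColor(c['img'],cv2.COLOR_RGB2HSV); m=cv2.inRange(h,(0,0,190),(180,60,255))>0
    P=cloud(c); X=P[...,0];Y=P[...,1];Z=P[...,2]
    m&=(np.abs(X-.566)<.1)&(np.abs(Y+.06)<.14)&(Z>.015)&(Z<.04)&(c['depth']>0)
    n,l,st,ce=cv2.connectedComponentsWithStats(m.astype(np.uint8))
    out=[]
    for i in range(1,n):
        if st[i,4]>8:
            q=P[l==i]; out.append(((q.max(0)+q.min(0))/2).tolist()); print('rib',st[i,4],np.round(out[-1],4))
    return np.array(out)
E
python3 - <<'E'
from h import *
c=snap('wrist'); P=cloud(c); m=blue(c)&(P[...,2]>.06)&(c['depth']>0)
q=P[m]; a=np.radians(20); e=np.array([np.cos(a),np.sin(a),0]); n=np.array([-np.sin(a),np.cos(a),0])
d=q-[.495,.204,0]; s=d@e; v=d@n
for lo in np.arange(-.024,.06,.004):
    k=(s>=lo)&(s<lo+.004)
    if k.sum()>20: print(round(lo+.002,3),k.sum(),'z',np.round(q[k,2].mean(),4),'v',np.round(np.percentile(v[k],[2,98]),4))
t=snap('top'); tray(t)
tray(c)
E
```

```text
-0.018 360 z 0.0907 v [-0.0248  0.0249]
-0.014 340 z 0.0966 v [-0.0251  0.0253]
-0.01 304 z 0.0994 v [-0.025   0.0252]
-0.006 264 z 0.1008 v [-0.025   0.0251]
0.002 80 z 0.1007 v [-0.0251  0.0248]
0.006 233 z 0.0995 v [-0.0252  0.025 ]
0.01 185 z 0.0967 v [-0.0254  0.0253]
0.014 380 z 0.0992 v [-0.0255  0.0243]
0.018 387 z 0.1068 v [-0.0259  0.0242]
0.022 382 z 0.1063 v [-0.0265  0.024 ]
0.026 294 z 0.1127 v [-0.0263  0.024 ]
0.034 62 z 0.1136 v [-0.0254  0.0239]
0.038 215 z 0.1127 v [-0.0263  0.0242]
0.042 182 z 0.1106 v [-0.0261  0.0237]
0.046 165 z 0.1083 v [-0.0254  0.024 ]
0.05 595 z 0.1148 v [-0.026   0.0241]
0.054 387 z 0.1213 v [-0.0262  0.0239]
0.058 369 z 0.1197 v [-0.0261  0.0237]
rib 61 [ 0.5548 -0.1252  0.0273]
rib 160 [ 0.5649 -0.0881  0.0227]
rib 155 [ 0.5665 -0.0447  0.0228]
rib 149 [ 0.568  -0.0027  0.0226]
rib 139 [0.5695 0.0402 0.0229]
```

```bash
python3 -m creep '1 1 30 0;0 0 30 0;0 0 30 0;0 0 20 0;0 0 15 0;0 0 10 0;0 0 6 0;0 0 0 0;0 0 0 0;0 0 0 0' 0 35
python3 - <<'E'
from h import *
plan([.493,.2035,.083],110)
E
```

```text
clock: 5.3
ee_pos: [0.493, 0.2033, 0.0649]
ee_rot: [-180.0, 0.0, -160.0]
force: [1.1, 0.1, 0.3]
gripper_width: 0.0939
t 5.3 ee [493.  203.3  64.9] [-180.    0. -160.] q6 -91.5 wid 93.9 F [1.1 0.1 0.3]
  turn 0.0 then shift [-0.1  0.2  0.7]
```

```bash
python3 -m creep '0 0 0 0;0 0 0 0;0 0 0 0;0 0 0 0;0 0 0 0;0 0 0 0;0 0 0 0;0 0 -15 0;0 0 -25 0;0 0 -30 0' 1 35
python3 -m creep '0 0 -30 10;0 0 -30 10;0 0 -10 10;0 0 0 10;0 0 0 10;0 0 0 10;0 0 0 10;0 0 0 10;0 0 0 10;0 0 0 10'
python3 - <<'E'
from h import *
plan([.566,-.063,.16],-2)
E
```

```text
clock: 6.55
ee_pos: [0.4926, 0.2032, 0.1359]
ee_rot: [-180.0, -0.0, -160.0]
force: [-0.9, 0.5, 0.1]
gripper_width: 0.06
clock: 7.8
ee_pos: [0.4927, 0.2032, 0.2055]
ee_rot: [180.0, -0.0, 99.7]
force: [0.8, 0.1, -1.5]
gripper_width: 0.0597
t 7.8 ee [492.7 203.2 205.5] [180.   -0.   99.7] q6 8.8 wid 59.7 F [ 0.8  0.1 -1.5]
  turn 11.7 then shift [-263.5   82.5   64.3]
```

```bash
python3 -m creep '0 0 0 6;0 0 0 5.7;-40 14 0 0;-40 14 0 0;-40 14 0 0;-40 14 0 0;-40 14 0 0;-32 7 0 0;0 0 0 0;0 0 0 0'
python3 - <<'E'
from h import *
plan([.566,-.063,.16],-2)
c=snap('wrist','w2.png'); tray(c); find(c,'wrist',['tray','tray_front','track_end'],2)
t=snap('top');find(t,'top',['tray','can1'],6)
E
```

```text
clock: 9.05
ee_pos: [0.5628, -0.0305, 0.205]
ee_rot: [180.0, -0.0, 88.3]
force: [0.0, -0.2, -0.2]
gripper_width: 0.0596
t 9.05 ee [562.8 -30.5 205. ] [180.   -0.   88.3] q6 -5.1 wid 59.6 F [ 0.  -0.2 -0.2]
  turn 0.3 then shift [-32.4   4.4  63.8]
rib 148 [0.567  0.042  0.0277]
rib 173 [ 0.5652 -0.      0.0278]
rib 135 [ 0.5641 -0.0413  0.0277]
rib 102 [ 0.5629 -0.0832  0.0274]
wrist tray 0.71 [562. -67.   1.] [319. 243.]
wrist tray 0.34 [559. -33. 226.] [312. 302.]
wrist tray_front 0.85 [507. -65.   8.] [271. 244.]
wrist track_end 0.73 [732.  13.   2.] [471. 169.]
top can1 0.84 [523. 220.  95.] [246. 258.]
top can1 0.73 [556. 225. 112.] [242. 243.]
top can1 0.67 [628. 369.  21.] [192. 218.]
top can1 0.59 [756. 146.  17.] [282. 168.]
```

View pics/w2.png

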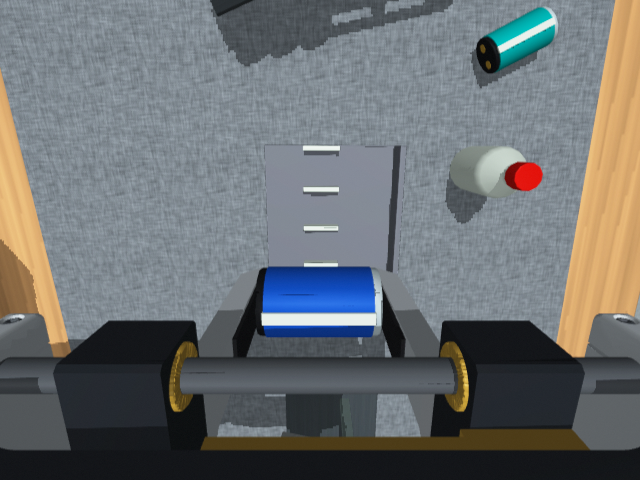

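```bash
python3 - <<'E'
from h import *
plan([.5636,-.0627,.066],-1.9)
E
python3 -m creep '-32 2 0 0;0 0 40 0;0 0 40 0;0 0 30 0;0 0 20 0;0 0 10 0;0 0 0 0;0 0 0 0;0 0 0 0;0 0 0 0'
python3 - <<'E'
from h import *
plan([.5636,-.0627,.036],-1.9)
c=snap('wrist','w3.png')
E
```

```text
t 9.4 ee [562.8 -30.5 204.6] [180.    0.   88.4] q6 -5.2 wid 59.9 F [-0.8 -0.7 -0.1]
  turn 0.3 then shift [-32.2   1.8 157.4]
clock: 10.65
ee_pos: [0.5641, -0.063, 0.0649]
ee_rot: [180.0, 0.0, 88.3]
force: [0.4, -0.3, 0.1]
gripper_width: 0.0596
t 10.65 ee [564.1 -63.   64.9] [180.    0.   88.3] q6 -8.4 wid 59.6 F [ 0.4 -0.3  0.1]
  turn 0.2 then shift [ 0.3 -0.6 47.7]
```

View pics/w3.png

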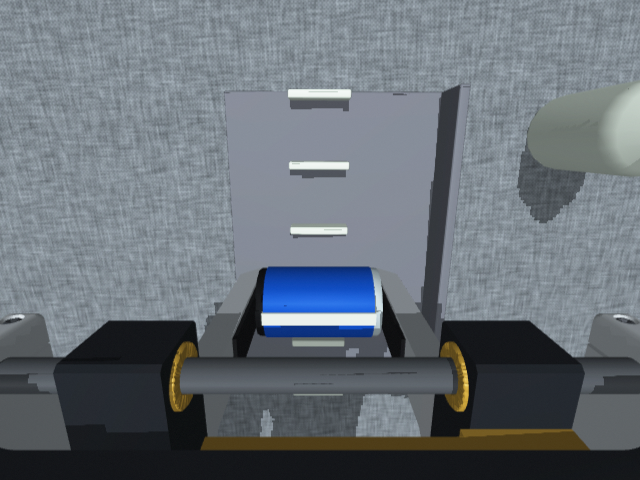

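The held can (320,300) lines up with the ribs (319,230), so I'll lower and release.

```bash
python3 -m creep '0 0 15 0;0 0 10 0;0 0 8 0;0 0 6 0;0 0 4 0;0 0 3 0;0 0 0 0;0 0 0 0;0 0 0 0;0 0 0 0'
python3 - <<'E'
from h import *
plan([.5636,-.0627,.036],-1.9)
E
```

```text
clock: 11.95
ee_pos: [0.564, -0.063, 0.0185]
ee_rot: [180.0, 0.0, 88.3]
force: [-0.2, 0.3, -1.9]
gripper_width: 0.0599
t 11.95 ee [564.  -63.   18.5] [180.    0.   88.3] q6 -8.4 wid 59.9 F [-0.2  0.3 -1.9]
  turn 0.2 then shift [ 0.2 -0.4  1.3]
```

```bash
python3 -m creep '0 0 1.5 0;0 0 0 0;0 0 0 0;0 0 0 0;0 0 0 0;0 0 0 0;0 0 0 0;0 0 0 0;0 0 0 0;0 0 0 0' 0
python3 -m creep '0 0 -20 0;0 0 -40 0;0 0 -50 0;0 0 -50 -10;0 0 -10 -10;0 0 0 -10;0 0 0 -10;0 0 0 -10;0 0 0 -10;0 0 0 -10'
python3 - <<'E'
from h import *
t=snap('top'); P=cloud(t); m=blue(t)&(abs(P[...,1]+.063)<.13); q=P[m]; print(len(q),q.mean(0),q.min(0),q.max(0))
find(t,'top',['can1'],6)
plan([.493,.2035,.2],109.5)
E
```

```text
clock: 13.2
ee_pos: [0.5639, -0.063, 0.0169]
ee_rot: [-180.0, 0.0, 88.3]
force: [-0.4, -0.0, -0.2]
gripper_width: 0.0939
clock: 14.45
ee_pos: [0.5639, -0.063, 0.1869]
ee_rot: [-180.0, -0.0, 158.6]
force: [-0.8, -0.1, -0.2]
gripper_width: 0.0942
63 [ 0.53333139 -0.04233016  0.30152397] [ 0.44739056 -0.07635831  0.03878223] [0.57108617 0.04212164 1.09488951]
top can1 0.84 [757. 143.  17.] [283. 167.]
top can1 0.67 [625. 366.  22.] [193. 220.]
top can1 0.65 [524. 221.  96.] [245. 258.]
top can1 0.64 [493. 203.  84.] [254. 272.]
top can1 0.61 [567. -61.  39.] [366. 241.]
top can1 0.52 [494. 206.   2.] [258. 273.]
t 14.55 ee [563.9 -62.9 187. ] [-180.    -0.   158.5] q6 -78.5 wid 94.1 F [ 0.3 -0.  -0.8]
  turn -41.0 then shift [-22.1 274.8   5.7]
```

```bash
python3 -m creep '0 0 0 -10.3;0 0 0 -10.3;0 0 0 -10.3;0 0 0 -10.1;-4 45 0 0;-4 45 0 0;-4 45 0 0;-4 45 0 0;-4 45 0 0;-2 50 0 0'
python3 - <<'E'
from h import *
plan([.493,.2035,.087],109.5)
c=snap('wrist'); P=cloud(c); m=blue(c)&(P[...,2]>.06)&(c['depth']>0)
q=P[m]; a=np.radians(19.5); e=np.array([np.cos(a),np.sin(a),0]); n=np.array([-np.sin(a),np.cos(a),0])
d=q-[.493,.2035,0]; s=d@e; v=d@n
for lo in np.arange(-.024,.03,.004):
    k=(s>=lo)&(s<lo+.004)
    if k.sum()>20: print(round(lo+.002,3),k.sum(),'z',np.round(q[k,2].mean(),4),'v',np.round(np.percentile(v[k],[2,98]),4))
E
```

```text
clock: 15.8
ee_pos: [0.4933, 0.2051, 0.187]
ee_rot: [-180.0, 0.0, -161.0]
force: [0.5, -0.0, -1.1]
gripper_width: 0.0939
t 15.8 ee [493.3 205.1 187. ] [-180.    0. -161.] q6 -90.4 wid 93.9 F [ 0.5 -0.  -1.1]
  turn -0.5 then shift [  0.8  -1.4 118.8]
-0.018 198 z 0.0891 v [-0.0243  0.0252]
-0.01 324 z 0.099 v [-0.0259  0.0252]
-0.006 351 z 0.1009 v [-0.0259  0.0252]
-0.002 316 z 0.1018 v [-0.0259  0.0251]
0.002 300 z 0.1017 v [-0.0261  0.0252]
0.006 262 z 0.1009 v [-0.0256  0.0254]
0.01 237 z 0.0988 v [-0.0258  0.0255]
0.014 170 z 0.0954 v [-0.0251  0.0255]
0.018 638 z 0.1016 v [-0.0251  0.0259]
0.022 442 z 0.1067 v [-0.0246  0.0256]
0.026 356 z 0.1119 v [-0.0243  0.0254]
0.03 329 z 0.1133 v [-0.0244  0.0254]
```

```bash
python3 -m creep '1 -1.5 30 0;0 0 30 0;0 0 25 0;0 0 15 0;0 0 12 0;0 0 7 0;0 0 0 0;0 0 0 0;0 0 0 0;0 0 0 0'
python3 -m creep '0 0 0 0;0 0 0 0;0 0 0 0;0 0 0 0;0 0 0 0;0 0 0 0;0 0 0 0;0 0 -15 0;0 0 -25 0;0 0 -30 0' 1 35
python3 -m creep '0 0 -25 10.7;0 0 -25 10.7;0 0 0 10.7;0 0 0 10.7;0 0 0 10.7;0 0 0 10.7;0 0 0 10.7;0 0 0 10.7;0 0 0 10.7;0 0 0 10.7'
python3 - <<'E'
from h import *
plan([.565,-.0207,.08],-1.9)
E
```

```text
clock: 17.1
ee_pos: [0.4934, 0.2021, 0.0682]
ee_rot: [-180.0, 0.0, -160.7]
force: [0.1, -0.7, -0.4]
gripper_width: 0.0945
clock: 18.35
ee_pos: [0.4931, 0.202, 0.1394]
ee_rot: [-180.0, -0.0, -160.7]
force: [1.1, -0.8, -1.1]
gripper_width: 0.0593
clock: 19.6
ee_pos: [0.4932, 0.202, 0.189]
ee_rot: [180.0, -0.0, 92.0]
force: [0.0, -0.2, -0.8]
gripper_width: 0.0598
t 19.6 ee [493.2 202.  189. ] [180.  -0.  92.] q6 16.4 wid 59.8 F [ 0.  -0.2 -0.8]
  turn 3.9 then shift [-220.2   79.   127.8]
```

```bash
python3 -m creep '0 0 0 3.9;-44 16 0 0;-44 16 0 0;-44 16 0 0;-44 16 0 0;-44 15 0 0;0 0 40 0;0 0 40 0;0 0 30 0;0 0 10 0'
python3 - <<'E'
from h import *
plan([.565,-.0207,.041],-1.9)
E
```

```text
clock: 20.85
ee_pos: [0.5657, -0.02, 0.0673]
ee_rot: [-179.9, -0.0, 88.4]
force: [-0.0, -0.3, -0.5]
gripper_width: 0.0597
t 20.85 ee [565.7 -20.   67.3] [-179.9   -0.    88.4] q6 -4.1 wid 59.7 F [-0.  -0.3 -0.5]
  turn 0.3 then shift [-0.7 -0.6 45.1]
```

```bash
python3 -m creep '-0.7 -0.6 15 0;0 0 12 0;0 0 8 0;0 0 5 0;0 0 3 0;0 0 2 0;0 0 1 0;0 0 0 0;0 0 0 0;0 0 0 0'
python3 -m creep '0 0 0 0;0 0 0 0;0 0 0 0;0 0 0 0;0 0 0 0;0 0 0 0;0 0 -20 0;0 0 -40 0;0 0 -50 0;0 0 -50 0' 0
python3 -m creep '0 0 0 -10.7;0 0 0 -10.7;0 0 0 -10.7;0 0 0 -10.7;0 0 0 -10.7;0 0 0 -10.7;0 0 0 -10.7;0 0 0 -10.7;0 0 0 -10.7;0 0 0 -10.7'
python3 - <<'E'
from h import *
plan([.493,.2035,.087],109.5)
t=snap('top'); find(t,'top',['can1'],6)
E
```

```text
clock: 22.1
ee_pos: [0.5656, -0.0207, 0.022]
ee_rot: [180.0, 0.0, 88.4]
force: [-0.6, 0.4, -1.7]
gripper_width: 0.0594
clock: 23.35
ee_pos: [0.5653, -0.0207, 0.1835]
ee_rot: [-180.0, -0.0, 88.4]
force: [0.5, 0.1, -0.6]
gripper_width: 0.0941
clock: 24.6
ee_pos: [0.5655, -0.0207, 0.1819]
ee_rot: [180.0, -0.0, -164.2]
force: [0.1, -0.8, -0.2]
gripper_width: 0.094
t 24.6 ee [565.5 -20.7 181.9] [ 180.    -0.  -164.2] q6 -111.6 wid 94.0 F [ 0.1 -0.8 -0.2]
  turn -3.7 then shift [ -6.5 235.5 113.7]
top can1 0.75 [492. 209.  82.] [251. 272.]
top can1 0.75 [759. 142.  16.] [284. 167.]
top can1 0.74 [524. 216.  95.] [248. 258.]
top can1 0.63 [567. -18.  30.] [348. 242.]
top can1 0.56 [629. 371.  19.] [191. 218.]
top can1 0.54 [564. -62.  35.] [367. 243.]
```

Third can.

```bash
python3 -m creep '0 0 0 -3.7;-1.3 47 0 0;-1.3 47 0 0;-1.3 47 0 0;-1.3 47 0 0;-1.3 47 0 0;0 0 30 0;0 0 0 0;0 0 0 0;0 0 0 0'
python3 - <<'E'
from h import *
plan([.493,.2035,.087],109.5)
E
```

```text
clock: 25.95
ee_pos: [0.4953, 0.2032, 0.153]
ee_rot: [-180.0, 0.1, -161.0]
force: [0.5, -0.3, 0.4]
gripper_width: 0.0936
t 25.95 ee [495.3 203.2 153. ] [-1.80e+02  1.00e-01 -1.61e+02] q6 -90.6 wid 93.6 F [ 0.5 -0.3  0.4]
  turn -0.5 then shift [ 2.2  1.1 84.8]
```

```bash
python3 -m creep '2 1 30 0;0 0 25 0;0 0 15 0;0 0 10 0;0 0 5 0;0 0 0 0;0 0 0 0;0 0 0 0;0 0 0 0;0 0 0 0'
python3 -m creep '0 0 0 0;0 0 0 0;0 0 0 0;0 0 0 0;0 0 0 0;0 0 0 0;0 0 0 0;0 0 -15 0;0 0 -25 0;0 0 -30 0' 1 35
python3 -m creep '0 0 -25 10.7;0 0 -25 10.7;0 0 0 10.7;0 0 0 10.7;0 0 0 10.7;0 0 0 10.7;0 0 0 10.7;0 0 0 10.7;0 0 0 10.7;0 0 0 10.7'
python3 - <<'E'
from h import *
plan([.5664,.0213,.08],-1.9)
E
```

```text
clock: 27.2
ee_pos: [0.4926, 0.2038, 0.067]
ee_rot: [-180.0, 0.0, -160.9]
force: [0.1, 0.4, -0.0]
gripper_width: 0.094
clock: 28.45
ee_pos: [0.4923, 0.2037, 0.1384]
ee_rot: [180.0, -0.0, -160.9]
force: [0.5, 0.6, -0.2]
gripper_width: 0.0598
clock: 29.7
ee_pos: [0.4925, 0.2038, 0.188]
ee_rot: [180.0, -0.0, 91.8]
force: [-0.3, -0.2, -1.0]
gripper_width: 0.06
t 29.7 ee [492.5 203.8 188. ] [180.   -0.   91.8] q6 16.8 wid 60.0 F [-0.3 -0.2 -1. ]
  turn 3.7 then shift [-180.    79.8  126.8]
```

```bash
python3 -m creep '0 0 0 3.7;-45 20 0 0;-45 20 0 0;-45 20 0 0;-45 20 0 0;0 0 40 0;0 0 40 0;0 0 30 0;0 0 10 0;0 0 0 0'
python3 - <<'E'
from h import *
plan([.5664,.0213,.041],-1.9)
E
```

```text
clock: 30.95
ee_pos: [0.5678, 0.0216, 0.0677]
ee_rot: [180.0, 0.0, 88.4]
force: [-1.2, 0.5, -0.8]
gripper_width: 0.0598
t 30.95 ee [567.8  21.6  67.7] [180.    0.   88.4] q6 0.1 wid 59.8 F [-1.2  0.5 -0.8]
  turn 0.3 then shift [-0.4 -1.4 45.5]
```

```bash
python3 -m creep '-0.4 -1.4 15 0;0 0 12 0;0 0 8 0;0 0 5 0;0 0 3 0;0 0 2 0;0 0 1 0;0 0 0 0;0 0 0 0;0 0 0 0'
python3 -m creep '0 0 0 0;0 0 0 0;0 0 0 0;0 0 0 0;0 0 0 0;0 0 0 0;0 0 -20 0;0 0 -40 0;0 0 -50 0;0 0 -50 0' 0
python3 -m creep '0 0 0 -10.7;0 0 0 -10.7;0 0 0 -10.7;0 0 0 -10.7;0 0 0 -10.7;0 0 0 -10.7;0 0 0 -10.7;0 0 0 -10.7;0 0 0 -10.7;0 0 0 -10.7'
python3 - <<'E'
from h import *
plan([.493,.2035,.087],109.5)
t=snap('top','top2.png'); find(t,'top',['can1','bar_grip'],6)
E
```

```text
clock: 32.2
ee_pos: [0.5662, 0.0212, 0.021]
ee_rot: [180.0, -0.0, 88.4]
force: [0.2, 0.3, 0.2]
gripper_width: 0.0598
clock: 33.45
ee_pos: [0.5659, 0.0213, 0.1825]
ee_rot: [-180.0, -0.0, 88.4]
force: [-0.5, 0.5, -0.3]
gripper_width: 0.0941
clock: 34.7
ee_pos: [0.566, 0.0213, 0.181]
ee_rot: [180.0, -0.0, -164.2]
force: [-0.4, -0.4, -0.0]
gripper_width: 0.0941
t 34.7 ee [566.   21.3 181. ] [ 180.    -0.  -164.2] q6 -107.3 wid 94.1 F [-0.4 -0.4 -0. ]
  turn -3.7 then shift [  8.  196.2 112.8]
top can1 0.82 [628. 368.  18.] [192. 219.]
top can1 0.62 [757. 145.  19.] [282. 167.]
top can1 0.6 [493. 205.  86.] [253. 272.]
top can1 0.49 [565.  32.  30.] [328. 243.]
top can1 0.46 [567. -19.  32.] [349. 242.]
top can1 0.45 [567. -60.  35.] [366. 242.]
top bar_grip 0.65 [ 521. -316.  200.] [501. 254.]
```

View pics/top2.png

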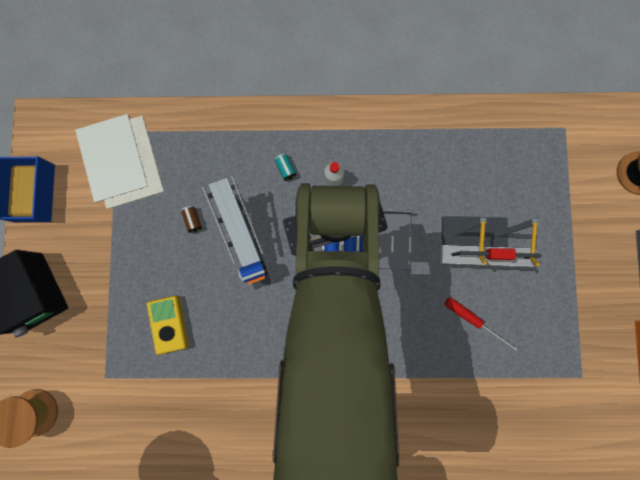

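Three cans are in the tray and the last is at the track end (253,272). The straightedge has shifted about 15 mm sideways (grip now at 501,254), so I'll re-measure it later.

```bash
python3 -m creep '0 0 0 -3.7;2 39 0 0;2 39 0 0;2 39 0 0;2 39 0 0;0 39 0 0;0 0 30 0;0 0 0 0;0 0 0 0;0 0 0 0'
python3 - <<'E'
from h import *
plan([.493,.2035,.087],109.5)
E
```

```text
clock: 36.1
ee_pos: [0.4952, 0.2026, 0.152]
ee_rot: [-180.0, 0.1, -161.0]
force: [-0.9, 0.7, 0.0]
gripper_width: 0.0941
t 36.1 ee [495.2 202.6 152. ] [-1.80e+02  1.00e-01 -1.61e+02] q6 -90.7 wid 94.1 F [-0.9  0.7  0. ]
  turn -0.5 then shift [ 1.9  1.6 83.8]
```

```bash
python3 -m creep '2 1.5 30 0;0 0 25 0;0 0 15 0;0 0 9 0;0 0 5 0;0 0 0 0;0 0 0 0;0 0 0 0;0 0 0 0;0 0 0 0'
python3 -m creep '0 0 0 0;0 0 0 0;0 0 0 0;0 0 0 0;0 0 0 0;0 0 0 0;0 0 0 0;0 0 -15 0;0 0 -25 0;0 0 -30 0' 1 35
python3 -m creep '0 0 -25 10.7;0 0 -25 10.7;0 0 0 10.7;0 0 0 10.7;0 0 0 10.7;0 0 0 10.7;0 0 0 10.7;0 0 0 10.7;0 0 0 10.7;0 0 0 10.7'
python3 - <<'E'
from h import *
plan([.5622,-.1047,.08],-1.9)
E
```

```text
clock: 37.35
ee_pos: [0.4923, 0.2037, 0.067]
ee_rot: [-180.0, 0.0, -160.9]
force: [-0.7, -0.3, -1.2]
gripper_width: 0.094
clock: 38.6
ee_pos: [0.4921, 0.2036, 0.1384]
ee_rot: [-180.0, -0.0, -160.9]
force: [0.2, 0.9, -0.4]
gripper_width: 0.0597
clock: 39.85
ee_pos: [0.4922, 0.2036, 0.188]
ee_rot: [180.0, -0.0, 91.8]
force: [0.7, -0.7, -1.4]
gripper_width: 0.0597
t 39.85 ee [492.2 203.6 188. ] [180.   -0.   91.8] q6 16.8 wid 59.7 F [ 0.7 -0.7 -1.4]
  turn 3.7 then shift [-305.9   80.1  126.7]
```

```bash
python3 -m creep '0 0 0 3.7;-51 13.4 0 0;-51 13.4 0 0;-51 13.4 0 0;-51 13.3 0 0;-51 13.3 0 0;-51 13.3 0 0;0 0 40 0;0 0 40 0;0 0 20 0'
python3 -m creep '0 0 15 0;0 0 5 0;0 0 0 0;0 0 0 0;0 0 0 0;0 0 0 0;0 0 0 0;0 0 0 0;0 0 0 0;0 0 0 0'
python3 - <<'E'
from h import *
plan([.5622,-.1047,.041],-1.9)
c=snap('wrist','w4.png')
E
```

```text
clock: 41.1
ee_pos: [0.5632, -0.1045, 0.0858]
ee_rot: [-179.9, -0.0, 88.4]
force: [0.8, -0.3, 0.2]
gripper_width: 0.0597
clock: 42.35
ee_pos: [0.5639, -0.1045, 0.0669]
ee_rot: [-180.0, -0.0, 88.4]
force: [0.3, 0.6, -0.8]
gripper_width: 0.06
t 42.35 ee [ 563.9 -104.5   66.9] [-180.    -0.    88.4] q6 -12.6 wid 60.0 F [ 0.3  0.6 -0.8]
  turn 0.3 then shift [-0.3 -1.7 44.7]
```

View pics/w4.png

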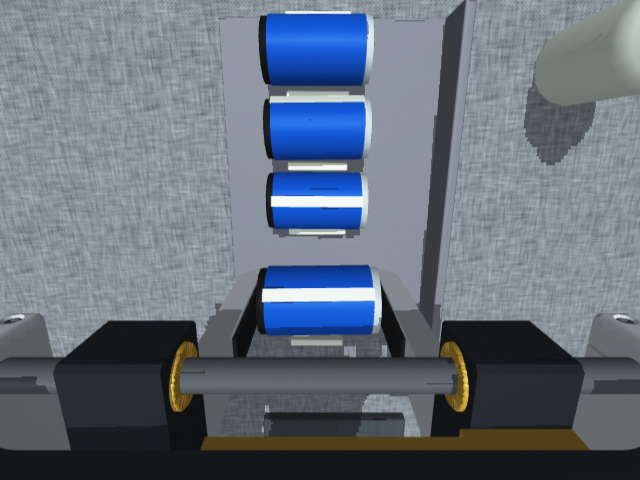

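Three cans sit square on the ribs (rows 48, 127, 200) and the fourth (320,300) is aligned. Placing it.

```bash
python3 -m creep '-0.3 -1.7 15 0;0 0 12 0;0 0 8 0;0 0 5 0;0 0 3 0;0 0 2 0;0 0 0 0;0 0 0 0;0 0 0 0;0 0 0 0'
python3 -m creep '0 0 0 0;0 0 0 0;0 0 0 0;0 0 0 0;0 0 0 0;0 0 0 0;0 0 -20 0;0 0 -50 0;0 0 -60 0;0 0 -60 0' 0
python3 -m creep '0 0 -50 0;0 0 -50 0;40 0 0 0;40 0 0 0;40 0 0 0;0 0 0 0;0 0 0 0;0 0 0 0;0 0 0 0;0 0 0 0'
python3 - <<'E'
from h import *
c=snap('wrist','w5.png'); find(c,'wrist',['tray','tray_front','can1'],6)
t=snap('top'); find(t,'top',['bar_grip','bar_base','hooks'],2)
s=snap('scene'); find(s,'scene',['bar_grip','bar_base','hooks'],2)
plan([.52,-.317,.3],88)
E
```

```text
clock: 43.65
ee_pos: [0.5623, -0.1047, 0.022]
ee_rot: [180.0, 0.0, 88.4]
force: [0.3, -0.9, -1.2]
gripper_width: 0.06
clock: 44.9
ee_pos: [0.5619, -0.1046, 0.2139]
ee_rot: [-180.0, -0.0, 88.4]
force: [-0.6, -0.3, -0.6]
gripper_width: 0.0938
clock: 46.15
ee_pos: [0.5655, 0.0148, 0.3119]
ee_rot: [180.0, 0.0, 88.4]
force: [-0.2, -0.0, -0.0]
gripper_width: 0.094
wrist tray 0.78 [561. -66.   2.] [317. 252.]
wrist tray_front 0.7 [504. -63.   7.] [279. 252.]
wrist tray_front 0.38 [ 561. -102.   35.] [318. 282.]
wrist can1 0.94 [ 561. -103.   34.] [318. 283.]
wrist can1 0.93 [757. 139.  19.] [463. 101.]
wrist can1 0.57 [565. -67.  32.] [320. 259.]
wrist can1 0.32 [506. -63.  10.] [280. 253.]
top bar_grip 0.6 [ 524. -317.  201.] [501. 253.]
top hooks 0.75 [ 516. -328.  196.] [506. 257.]
scene bar_grip 0.89 [ 524. -317.  199.] [192. 155.]
scene bar_grip 0.18 [ 527. -315.  137.] [197. 172.]
scene bar_base 0.78 [ 527. -315.  134.] [198. 173.]
t 46.75 ee [565.5  15.3 312. ] [180.    0.   88.4] q6 -0.6 wid 93.6 F [ 0.5 -1.1  1.3]
  turn -89.6 then shift [  33.9 -333.7   30.8]
```

View pics/w5.png

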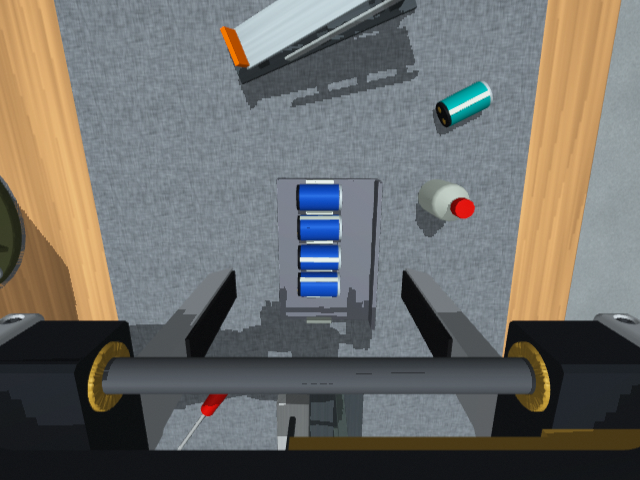

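All four cans lie in the cradles (318, rows 198–285). Next, hover over the straightedge.

```bash
python3 -m creep '-40 -4 0 0;-42 -4 0 0;-42 -4 0 0;-42 -4 0 0;-42 -4 0 0;-42 -4 0 0;-42 -4 0 0;-41 -6 0 0;0 0 0 0;0 0 0 0' 0 45
python3 - <<'E'
from h import *
c=snap('wrist','w6.png'); find(c,'wrist',['bar_grip','bar_base','hooks'],2)
h=cv2.cvtColor(c['img'],cv2.COLOR_RGB2HSV); P=cloud(c)
m=((h[...,0]<8)|(h[...,0]>172))&(h[...,1]>150)&(h[...,2]>60)&(P[...,2]>.205)&(P[...,2]<.235)&(c['depth']>0)
q=P[m]; print('red top',len(q),q.mean(0),np.percentile(q,[1,50,99],axis=0).round(4).tolist())
r=cv2.minAreaRect((q[:,:2]*1000).astype(np.float32)); print(r)
m=(P[...,2]>.130)&(P[...,2]<.155)&(abs(P[...,0]-.522)<.06)&(abs(P[...,1]+.317)<.13)&(h[...,1]<60)
q=P[m]; print('bar',len(q),cv2.minAreaRect((q[:,:2]*1000).astype(np.float32)) if len(q) else '')
plan([.522,-.317,.3],-1.6)
t=snap('top');P=cloud(t)
m=(P[...,2]>.010)&(P[...,2]<.018)&(abs(P[...,0]-.53)<.06)&(abs(P[...,1]+.06)<.1);q=P[m]
for y in np.arange(-.15,.04,.02):
    k=abs(q[:,1]-y)<.01; print(round(y,2),np.round(np.sort(q[k,0])[:4],4))
E
```

```text
clock: 48.0
ee_pos: [0.5224, -0.3162, 0.3119]
ee_rot: [-180.0, -0.0, 88.4]
force: [-0.4, -0.4, -0.5]
gripper_width: 0.0943
wrist bar_grip 0.86 [ 520. -315.  205.] [317. 233.]
wrist bar_base 0.66 [ 523. -316.  134.] [320. 217.]
red top 1502 [ 0.52056412 -0.3133636   0.21724181] [[0.5093, -0.3391, 0.2085], [0.5205, -0.3132, 0.2175], [0.5311, -0.2901, 0.2192]]
((520.3910522460938, -315.0952453613281), (50.356361389160156, 21.550899505615234), 87.47927856445312)
bar 4089 ((543.3314819335938, -315.41259765625), (198.1617431640625, 81.99918365478516), 87.6084213256836)
t 48.2 ee [ 522.7 -315.8  312.2] [180.    0.   88.5] q6 -33.1 wid 94.4 F [ 0.5 -0.4  1.1]
  turn 0.1 then shift [-1.2 -0.6 31. ]
-0.15 [0.5037 0.5038 0.5038 0.5039]
-0.13 [0.5037 0.5038 0.5038 0.5039]
-0.11 [0.5039 0.5039 0.5039 0.5039]
-0.09 [0.5039 0.5041 0.5042 0.5042]
-0.07 [0.5064 0.5065 0.5065 0.5065]
-0.05 [0.5065 0.5065 0.5066 0.5066]
-0.03 [0.5065 0.5065 0.5066 0.5066]
-0.01 [0.5066 0.5067 0.5068 0.5068]
0.01 [0.5092 0.5092 0.5092 0.5092]
0.03 [0.5092 0.5092 0.5093 0.5093]
```

View pics/w6.png

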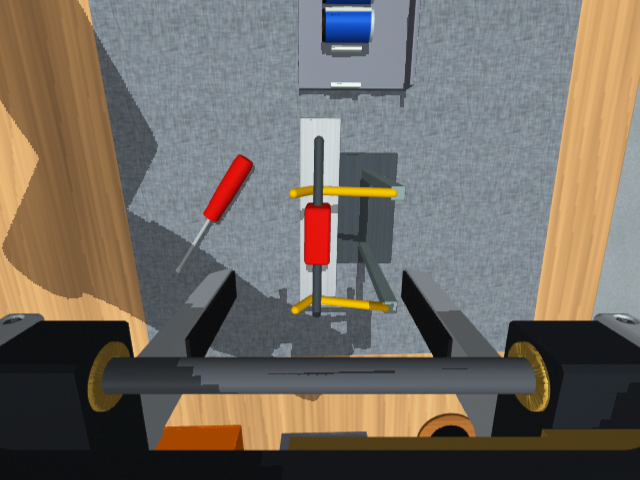

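The red grip block is at (317,233), hanging on both hooks ((345,190), (340,303)), and the driver (230,190) is clear of the exit path. Grasping it.

```bash
python3 -m creep '1 -2 30 0;0 0 30 0;0 0 25 0;0 0 20 0;0 0 15 0;0 0 8 0;0 0 3 0;0 0 0 0;0 0 0 0;0 0 0 0'
python3 - <<'E'
from h import *
plan([.5204,-.315,.2],-2)
c=snap('wrist'); find(c,'wrist',['bar_grip'],1)
E
```

```text
clock: 49.5
ee_pos: [0.5204, -0.3157, 0.1813]
ee_rot: [180.0, 0.0, 88.4]
force: [-0.1, 0.5, 0.4]
gripper_width: 0.094
t 49.5 ee [ 520.4 -315.7  181.3] [180.    0.   88.4] q6 -33.1 wid 94.0 F [-0.1  0.5  0.4]
  turn 0.4 then shift [ 0.7 -0.1  0.1]
wrist bar_grip 0.96 [ 521. -316.  205.] [321. 301.]
```

```bash
python3 -m creep '0 0 0 0;0 0 0 0;0 0 0 0;0 0 0 0;0 0 0 0;0 0 0 0;0 0 0 0;0 0 0 0;0 0 0 0;0 0 0 0' 1 55
python3 -m creep '0 0 -8 0;0 0 -10 0;0 0 -12 0;0 0 -12 0;0 0 -8 0;0 0 0 0;0 0 0 0;0 -15 0 0;0 -25 0 0;0 -30 0 0'
python3 - <<'E'
from h import *
plan([.43,-.06,.2],-2)
E
```

```text
clock: 50.85
ee_pos: [0.5202, -0.3156, 0.1809]
ee_rot: [-180.0, 0.0, 88.4]
force: [-2.0, 0.4, 0.6]
gripper_width: 0.0216
clock: 52.1
ee_pos: [0.4499, -0.3136, 0.2316]
ee_rot: [180.0, 0.0, 88.4]
force: [0.6, -0.8, -5.2]
gripper_width: 0.0215
t 52.1 ee [ 449.9 -313.6  231.6] [180.    0.   88.4] q6 -37.1 wid 21.5 F [ 0.6 -0.8 -5.2]
  turn 0.4 then shift [252.7 -28.8  50.3]
```

```bash
python3 -m creep '30 -2 0 0;40 -2 0 0;40 -2 0 0;40 -2 0 0;40 -2 0 0;40 -1 0 0;22 -1 0 0;0 0 20 0;0 0 30 0;0 0 30 0'
python3 -m creep '0 0 30 0;0 0 20 0;0 0 10 0;0 0 5 0;0 0 0 0;0 0 0 0;0 0 0 0;0 0 0 0;0 0 0 0;0 0 0 0'
python3 - <<'E'
from h import *
plan([.485,-.061,.078],-1.8)
c=snap('wrist','w7.png'); find(c,'wrist',['tray_front','bar_grip'],1)
s=snap('scene','s2.png'); find(s,'scene',['tray_front','bar_grip','bar_base'],1)
cv2.imwrite('pics/s2c.png',cv2.resize(s['img'][200:320,180:340,::-1],None,fx=4,fy=4,interpolation=cv2.INTER_CUBIC))
E
```

```text
clock: 53.35
ee_pos: [0.4458, -0.0614, 0.1513]
ee_rot: [179.9, 0.0, 88.4]
force: [1.3, 0.3, -5.2]
gripper_width: 0.0217
clock: 54.6
ee_pos: [0.4454, -0.0615, 0.086]
ee_rot: [180.0, 0.0, 88.4]
force: [-0.2, 0.4, -4.6]
gripper_width: 0.0218
t 54.6 ee [445.4 -61.5  86. ] [180.    0.   88.4] q6 -10.9 wid 21.8 F [-0.2  0.4 -4.6]
  turn 0.2 then shift [ 1.7 39.6 26.8]
wrist tray_front 0.87 [504. -62.  10.] [395. 243.]
scene tray_front 0.67 [503. -57.  10.] [296. 235.]
scene bar_grip 0.94 [445. -64. 106.] [304. 197.]
scene bar_base 0.66 [447. -62.  39.] [305. 212.]
```

View pics/w7.png

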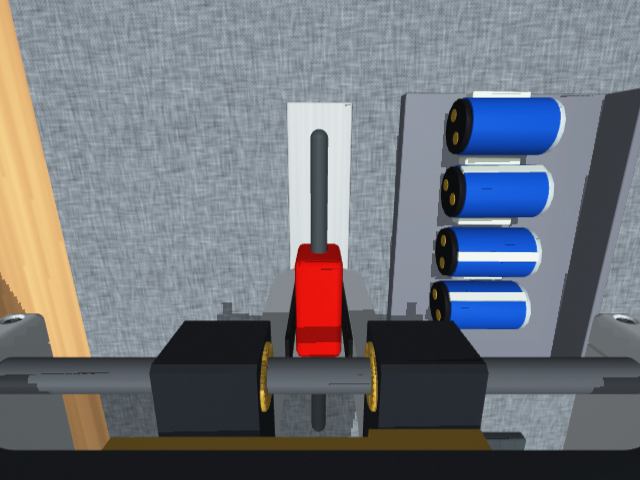

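View pics/s2c.png

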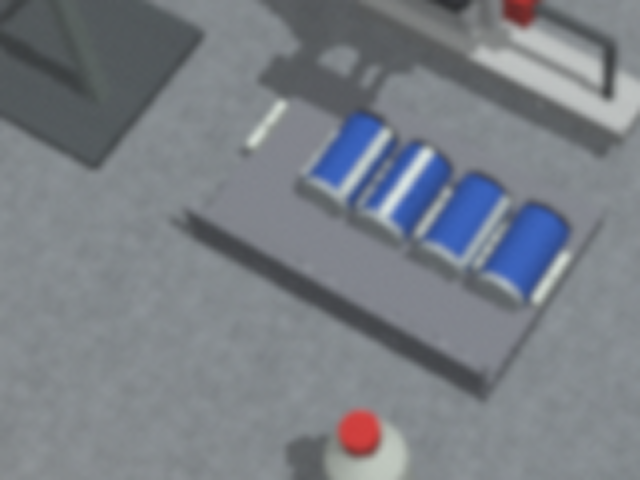

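The bar hangs straight at (320,180), parallel to the tray edge (395,240). Lowering it to just above the bench.

```bash
python3 -m creep '0 0 10 0;0 0 7 0;0 0 4 0;0 0 2 0;0 0 1 0;0 0 0 0;0 0 0 0;0 0 0 0;0 0 0 0;0 0 0 0'
python3 -m creep '0 0 .5 0;0 0 .5 0;0 0 .5 0;0 0 0 0;0 0 0 0;0 0 0 0;0 0 0 0;0 0 0 0;0 0 0 0;0 0 0 0'
python3 - <<'E'
from h import *
c=snap('wrist');P=cloud(c)
m=(abs(P[...,0]-.4475)<.012)&(P[...,1]>-.0)&(P[...,1]<.03)&(P[...,2]<.04)&(P[...,2]>.01)
print(m.sum(),np.median(P[...,2][m]))
m=(P[...,2]<.035)&(P[...,2]>.012)&(P[...,1]>-.01)&(P[...,1]<.05)&(abs(P[...,0]-.4475)<.03)
q=P[m];print('bar x',[np.round(np.percentile(q[abs(q[:,1]-y)<.005,0],[1,99]),4).tolist() for y in(0,.02,.03)],q[:,1].max())
m=(P[...,2]<.017)&(P[...,2]>.011)&(P[...,0]>.49)&(P[...,0]<.54);q=P[m]
print('tray edge',[(y,round(np.percentile(q[abs(q[:,1]-y)<.005,0],1),4)) for y in(-.08,-.05,-.03,0,.02,.04)],q[:,1].max())
E
```

```text
clock: 56.2
ee_pos: [0.4454, -0.0615, 0.062]
ee_rot: [180.0, -0.0, 88.4]
force: [-0.2, 0.6, -6.3]
gripper_width: 0.0217
clock: 57.45
ee_pos: [0.4453, -0.0614, 0.0604]
ee_rot: [-180.0, -0.0, 88.4]
force: [0.5, -0.6, -5.2]
gripper_width: 0.0215
1271 0.021077528675744837
bar x [[0.427, 0.4663], [0.4275, 0.467], [0.4281, 0.4669]] 0.039249353351496055
tray edge [(-0.08, np.float64(0.5026)), (-0.05, np.float64(0.5036)), (-0.03, np.float64(0.5043)), (0, np.float64(0.5053)), (0.02, np.float64(0.506)), (0.04, np.float64(0.5067))] 0.04694808098512609
```

```bash
python3 -m creep '1 8 0 .3;0 8 0 0;0 8 0 0;0 6 0 0;0 4 0 0;0 2 0 0;0 0 0 0;0 0 0 0;0 0 0 0;0 0 0 0'
python3 -m creep '0 0.5 0 0;0 0.5 0 0;0 0 0 0;0 0 .5 0;0 0 .5 0;0 0 0 0;0 0 0 0;0 0 0 0;0 0 0 0;0 0 0 0'
python3 -m creep '0 0.5 0 0;0 0 0 0;0 0.5 0 0;0 0 0 0;0 0 0 0;0 0 0 0;0 0 0 0;0 0 0 0;0 0 0 0;0 0 0 0'
```

```text
clock: 58.75
ee_pos: [0.4813, -0.0616, 0.0605]
ee_rot: [180.0, 0.0, 88.1]
force: [-0.9, -1.5, -4.8]
gripper_width: 0.0213
clock: 60.0
ee_pos: [0.4824, -0.0616, 0.0595]
ee_rot: [180.0, 0.0, 88.1]
force: [1.0, 0.0, -4.0]
gripper_width: 0.0217
clock: 61.25
ee_pos: [0.4834, -0.0617, 0.0594]
ee_rot: [-180.0, 0.0, 88.1]
force: [-0.3, 0.2, -5.0]
gripper_width: 0.0215
```

```bash
python3 -m creep '0 0 .3 0;0 0 0 0;0 0.5 0 0;0 0 0 0;0 0 0 0;0 0 0 0;0 0 0 0;0 0 0 0;0 0 0 0;0 0 0 0'
python3 -m creep '0 0 .3 0;0 0 0 0;0 0.5 0 0;0 0 0 0;0 0 0 0;0 0 0 0;0 0 0 0;0 0 0 0;0 0 0 0;0 0 0 0'
python3 -m creep '0 0 .3 0;0 0 0 0;0 0.5 0 0;0 0 0 0;0 0 0 0;0 0 0 0;0 0 0 0;0 0 0 0;0 0 0 0;0 0 0 0'
python3 - <<'E'
from h import *
c=snap('wrist');P=cloud(c)
for y in(0,.01,.02,.03):
    b=(abs(P[...,1]-y)<.004)&(P[...,2]>.016)&(P[...,2]<.03)&(P[...,0]>.45)&(P[...,0]<.51)
    q=P[b]; print(y,np.round(np.percentile(q[:,0],[1,99]),4),np.round(np.median(q[:,2]),4))
E
```

```text
clock: 62.5
ee_pos: [0.4839, -0.0617, 0.0592]
ee_rot: [180.0, 0.0, 88.1]
force: [-1.4, -0.1, -4.4]
gripper_width: 0.0214
clock: 63.75
ee_pos: [0.4841, -0.0617, 0.0588]
ee_rot: [-180.0, -0.0, 88.1]
force: [-4.7, 0.1, -1.1]
gripper_width: 0.0212
clock: 65.0
ee_pos: [0.4842, -0.0617, 0.0584]
ee_rot: [-179.9, -0.0, 88.1]
force: [-7.8, -0.4, 0.3]
gripper_width: 0.0218
0 [0.466  0.5087] 0.019
0.01 [0.466  0.5092] 0.019
0.02 [0.4666 0.5082] 0.019
0.03 [0.467  0.5083] 0.0191
```

Contact on both the tray face (about −8 N in x) and the bench (weight carried). Releasing.

```bash
python3 -m creep '0 0 0 0;0 0 0 0;0 0 0 0;0 0 0 0;0 0 0 0;0 0 -10 0;0 0 -30 0;0 0 -50 0;0 0 -50 0;0 0 -20 0' 0.45
python3 - <<'E'
from h import *
c=snap('wrist','w8.png');P=cloud(c); find(c,'wrist',['bar_grip','bar_base','tray_front'],1)
h=cv2.cvtColor(c['img'],cv2.COLOR_RGB2HSV)
for y in np.arange(-.15,.04,.02):
    b=(abs(P[...,1]-y)<.004)&(P[...,2]>.0165)&(P[...,2]<.03)&(P[...,0]>.44)&(P[...,0]<.52)&(h[...,2]>140)
    q=P[b]
    if len(q)>9: print(round(y,2),np.round(np.percentile(q[:,0],[1,99]),4),np.round(np.median(q[:,2]),4))
b=(P[...,2]>.0165)&(P[...,2]<.03)&(abs(P[...,0]-.484)<.015)&(h[...,2]>140); print('y ext',P[b][:,1].min(),P[b][:,1].max())
m=((h[...,0]<8)|(h[...,0]>172))&(h[...,1]>150)&(P[...,2]>.085)&(P[...,2]<.11)&(abs(P[...,0]-.484)<.05);q=P[m]
print('grip',cv2.minAreaRect((q[:,:2]*1000).astype(np.float32)),np.percentile(q[:,2],95))
E
```

```text
clock: 66.3
ee_pos: [0.4855, -0.0618, 0.2222]
ee_rot: [179.7, 0.0, 88.1]
force: [0.1, -0.2, -0.4]
gripper_width: 0.0517
wrist bar_grip 0.65 [483. -55.  81.] [316. 218.]
wrist bar_base 0.84 [487. -62.  11.] [320. 211.]
wrist tray_front 0.83 [503. -63.   8.] [333. 211.]
-0.15 [0.4604 0.517 ] 0.0185
-0.13 [0.4614 0.5111] 0.0185
-0.11 [0.4623 0.5146] 0.0185
-0.09 [0.4632 0.5195] 0.0183
-0.07 [0.4641 0.5197] 0.0185
-0.05 [0.4639 0.5199] 0.0182
-0.03 [0.465  0.5123] 0.0185
-0.01 [0.466 0.517] 0.0185
0.01 [0.4669 0.517 ] 0.0184
0.03 [0.4668 0.5196] 0.0185
y ext -0.16128067903655696 0.03941823410300783
grip ((482.9781799316406, -60.78498458862305), (49.85026550292969, 20.94298553466797), 88.42583465576172) 0.09558673308592716
```

View pics/w8.png

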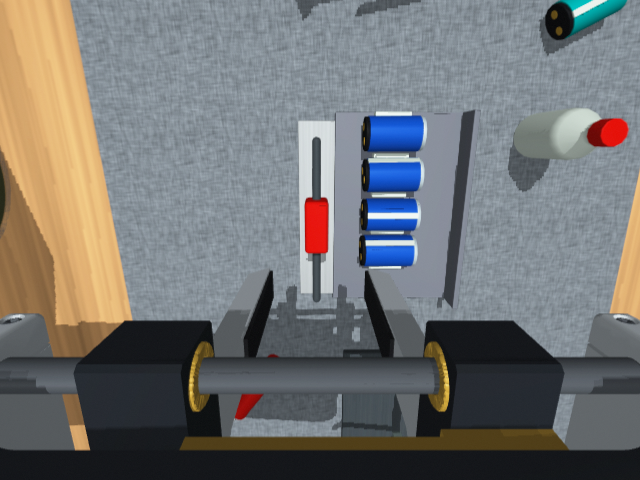

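The straightedge stands flush against the tray front (joint at u≈335), level and about centred, with all four cans in their cradles and the gripper clear. Handing in.

```bash
python3 -c "
from station import env
print(env.close_job(), env.get_state()['clock'])"
```

```text
the job is handed in; nothing more can be done
the job is handed in; nothing more can be done
```

The job is handed in: all four blue cans lie in the tray, and the straightedge closes its front. I left the brown and turquoise look-alike cans alone, and there was no blue stray on the bench.

- **Cans:** I took them one by one from the track and laid them in four cradles. The last wrist picture shows all four lying square across the ribs and about centred on them.
- **Straightedge position:** It had shifted about 15 mm sideways on its hooks during the run, so I measured it again before lifting it off. I lowered it to the bench and pressed it against the tray front until the wrist felt about 8 N.
- **Straightedge check:** After release, its top was level at 18.5 mm above the bench. Its yaw was −2.0° against −1.9° for the tray edge, and it was centred within about 1 mm. No gap could be seen or measured, within the roughly 2 mm camera accuracy.
- **Bystanders:** The meter, bottle and screwdriver were never approached. I did not measure their positions again at the end.
- **Failed checks:** None failed or disagreed beyond a few mm of scatter in what the networks reported. The run took about 66 s.

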